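Hold the injection press down on the mould

TASK

Set the closed aluminium mould, sprue hole up, in the pocket of the injection press's carriage, let go of it and push the carriage fully home under the nozzle. Then push the press lever right down to its stop, so that the spring nozzle bears in the sprue hole, and keep it there: finish while still holding the lever down. Leave the other things on the table where they are.

Things in the scene. Friction and masses are not known exactly. Their poses are not given: they have to be found in the camera images.
- press: four-column hand-lever injection press, fixed. Origin on the table below the nozzle axis; x = the way the carriage is pushed home, z up; lever on its -y side. Base 290 (x -200 to +90) by 210 mm (y), top 37 mm high; 18 mm columns at x +-45, y +-85 mm carry a guide plate, 190 to 202 mm high, 125 (x) by 210 mm (y), centred on the origin, nuts on it to 216 mm; lever bracket and barrel stand up to 270 mm.
- carriage (a joint): travel of the sliding mould carriage along the press's x axis, m: 0 = pulled fully out (loading), 0.125 = fully home against its stop, the pocket then under the nozzle. It stays where it is left; sliding friction about 2 N.
- pocket (a point): centre of the pocket floor on the carriage, 57 mm above the table, moving with the carriage; axes as the press. Four corner locators 12 mm high leave 74 mm (x) by 54 mm (y) inside; between them the y sides are open for 58 mm and the x sides for 22 mm. Pulled out, it lies 125 mm in front (-x) of the nozzle axis.
- carriage_knob (a point): centre of the carriage's upright black knob (cylinder, diameter 28 mm, 34 mm tall, from 69 to 103 mm above the table, on a 12 mm stem), 105 mm in front (-x) of the pocket centre. The carriage plate below it is 57 mm high.
- lever (a joint): angle of the press lever, rad: 0 = up (a spring returns it), 0.45 = right down on its stop; turns about a level pin along the press's x. It lowers barrel and nozzle 76 mm per rad. Push needed at the grip: about 2 N to start, 4 N when the nozzle meets the mould (about 0.34), 11 N at the stop.
- lever_grip (a point): centre, on the axis, of the lever's round black rubber grip: diameter 26 mm, 100 mm long along the lever, 32 mm collars at its ends. 280 mm from the pivot, to the press's -y side. Lever up: it rises 0.22 rad towards the grip, grip centre 306 mm above the table. Right down: it slopes 0.23 rad below level, grip centre 181 mm high.
- lever_pivot (a point): centre of the lever's pivot pin, 245 mm above the table, 68 mm to the +y side of the nozzle axis.
- nozzle_tip (a point): lower end of the brass nozzle (tip diameter 10 mm), 122 mm above the table with the lever up. It is sprung upwards into the barrel by up to 10 mm: 5 N at first, then 2.5 N per mm.
- mould: closed two-plate aluminium mould, block 70 (x) by 50 (y) by 45 mm high, about 0.4 kg, dark parting line round its middle; upper face with a 17 mm sprue hole, 6 mm deep, in the middle and four screws. Origin at the centre of its underside, z up out of the sprue face. Starts on the table, sprue hole up. Either way round in the pocket, long side along the press's x.
- spare_half: bystander: single mould plate, 70 by 50 mm and only 20 mm thick, two shallow round marks on top and no hole; origin at the centre of its underside. It may change places with the mould.
- tub: bystander: round clear tub with caps, 104 mm across, 48 mm high; origin at the centre of its underside.
- jar_left: bystander: clear jar of caps, 80 mm across, 136 mm high, to the robot's left; origin at the centre of its underside.
- jar_right: bystander: a second such jar, to the robot's right.
- cap_left: bystander: loose bottle cap, 30 mm across, 14 mm high, left of the press; origin at the centre of its underside.
- cap_right: bystander: a second such cap, right of the press.
- wrench: bystander: wrench 150 mm long lying on the table between the press and the right-hand side.
- brush: bystander: brush 180 mm long lying at the left.
Mind the look-alikes: they are no part of the job. What is shaped like the mould but red or yellow is not meant.

How it is judged:
On the way, in this order (a step that is already met when the one before it is completed fails the run):
1. the mould sits in the carriage's pocket, sprue hole up, and is let go (horizontal distance between mould and pocket below 0.0045 m and z of mould in the frame of pocket below 0.002 m and angle between mould's own z axis and vertical below 0.05 rad and contact force between the fingers and mould below 0.3 N), for 0.2 s.
2. the carriage is fully home with the mould in it (value of joint carriage above 0.122 m and horizontal distance between mould and pocket below 0.0045 m), for 0.2 s.
At the end, for the whole second after the job is handed in: Robot still holds the lever down (at least 0.42 of 0.45 rad, over 2 N on it); nozzle 3 mm or more into the sprue hole, bearing on the mould with over 12 N; carriage home within 3 mm; mould released, sprue hole up (0.05 rad), on the pocket floor within 2 mm, centred within 4.5 mm (all of step 2 and value of joint lever above 0.42 rad and contact force between nozzle and mould above 12 N and z of nozzle_tip in the frame of mould below 0.042 m and contact force between any of the fingers, the arm and lever above 2 N and z of mould in the frame of pocket below 0.002 m and angle between mould's own z axis and vertical below 0.05 rad and contact force between the fingers and mould below 0.3 N and linear speed of mould below 0.02 m/s); the arm keeps its last pose, push and grip.
It fails at once if a bystander is moved by more than 30 mm (distance of any of spare_half, tub, jar_left, jar_right, cap_left, cap_right, wrench, brush from where it was at the start of the episode above 0.03 m).
It also fails if it takes over 67 s, if anything falls off the work surface, if the arm or the gripper's body presses on something with over 40 N, if the wrist force passes 120 N, or if a joint passes its speed limit or range.

ROBOT

A 6-joint arm with a two-finger parallel gripper is mounted at the origin on the work surface. World frame = base frame: x ahead of the robot, y to its left, z up, the work surface at z = 0. Lengths are in m, angles in rad, forces in N, time in s.
With the tool pointing down it reaches from about 0.3 to 0.75 m from the base axis. Payload 8.5 kg.
Tool frame: the origin (TCP) lies at the very end of the fingers, on their centre line; the grasp point (between the pads) lies 19 mm behind it; z points along the fingers, y is the line along which they close (so a half turn about z gives the same grasp; the last joint's range is limited). The gripper opens to 88 mm and grips with 3 to 60 N. Pads are 18 mm wide; open, the fingers measure 123 mm over their backs; the gripper's body (75 mm by 187 mm) begins 45 mm behind the grasp point.
Start: joints at [-1.364, 0.381, 1.297, -0, 1.464, -0.215], TCP at [0.225, -0.502, 0.239] pointing down, gripper open.
Joint ranges: [-3.11, 3.11], [-0.89, 2.33], [0.22, 2.48], [-1.42, 4.56], [0.17, 2.85], [-2.88, 2.88]. Speed limits (rad/s): [2.39, 2.39, 3.14, 3.14, 3.14, 3.14].

INTERFACE

Orientations are given as [roll, pitch, yaw] about the fixed x, y, z axes, in that order (R = Rz(yaw) Ry(pitch) Rx(roll)).
In Python, from bench import goto, move_straight, set_joints, move_gripper, pause, ik, read_camera, PlanningError, sign_off, find_in, regions_of, mark_of, read_time_s, read_joints, read_dq, read_joint_efforts, read_tcp_pos, read_tcp_rot, read_ft_force, read_ft_torque, read_gripper_width, read_finger_force gives the robot as it stands. Calls block until the motion is done:
- goto(position, orientation): joint-space move of the TCP to a pose.
- move_straight(position, v=0.15, rot=None, guard=None): straight line of the TCP; rot=None keeps the orientation; v is the mean speed in m/s. With guard (N) it stops when the force on the tool has changed by that much, and returns True; else False.
- set_joints(angles): joint-space move.
- move_gripper(opening, f_grip=None): opening from 0.0 (shut) to 1.0 (fully open); f_grip is the grip in N (None keeps the last); returns when the fingers have stopped.
- pause(seconds).
- ik(position, orientation): joint angles nearest the present ones, or None.
- read_camera(name): name is "scene" or "top" or "wrist"; returns a dict with "image" (480x640x3 uint8, red, green, blue), "z_map" (480x640 float32, m along the optical axis (not along the pixel's ray), 0 where there is no reading), "camera_matrix" (3x3 intrinsics, pixels), "position" and "orientation" of the camera in the world; the wrist camera has in their place "T_tool_cam" (4x4, takes a point from camera to tool coordinates, whose origin is the TCP and whose axes are the flange's). Camera axes: x right, y up, looking along -z (the intrinsics and any distortion apply to the point x, -y, -z); pixel columns grow to the right and rows downward; lengths in m; the calibration is good to about 2 mm. A picture is of the moment at which its call begins: read the wrist's pose just before it.
A pose or a line that the arm cannot do raises PlanningError and nothing moves.
- sign_off(): hands the job in; it is judged then, once.
Trained networks look in a picture, given as the dict that the camera call returned (one of the last four; its "shot" number tells which), for a name from the list of things; names that differ only in an ending like _2 or _b are one class to them, and where a whole thing is asked for, a point or a joint stands for the part that bears it (a point fixed in the world has none). Each returns a list of dicts, best first, with "score" (0 to 1); they miss things now and then, are a little off and sometimes report something else, mostly with a low value. They report only what shows in the picture. A call takes as long as a camera call. They do not tell look-alikes from the thing itself.
- find_in(picture, query): "location" ([row, column] in pixels, amid what is visible of it).
- regions_of(picture, query): "region" (480x640 bool, what is visible of it) and "location" ([row, column] in pixels, amid what is visible of it).
- mark_of(picture, query): "location" ([row, column] in pixels: a listed point, or the origin of a listed thing).
Readings, each from a call of its own:
- read_time_s(): time.
- read_joints(): joint angles.
- read_dq(): joint speeds.
- read_joint_efforts(): joint torques, N m.
- read_tcp_pos(): TCP position.
- read_tcp_rot(): TCP orientation.
- read_ft_force(): force on the tool from outside, world axes, zero at the start.
- read_ft_torque(): the same for the moment, N m.
- read_gripper_width(): opening from 0.0 (shut) to 1.0 (fully open).
- read_finger_force(): force on a finger pad.
Only numpy, scipy, OpenCV 4.12 (cv2) and the standard library are available. Lean on these libraries where they do the work, as an engineer would, in place of code of your own. Each camera call takes 0.05 s, during which the arm holds its last target. There are 200 camera calls.

## Working session

There is one attempt and no reset: what is moved stays moved. The work goes in short steps, each a Python script; the robot and the scene stay as the last script left them, time stands still between calls to the robot, and variables do not carry over. Pictures are saved under pics/ and viewed, at most 10 in all, crops included, and the job is handed in when it is done.

```bash
mkdir -p pics; ls
cat > h.py <<'E'
import numpy as np, cv2
from bench import *
from scipy.spatial.transform import Rotation as R
def pose(c, tp=None, tr=None):
    if 'T_tool_cam' in c:
        T=np.eye(4); T[:3,:3]=R.from_euler('xyz',tr).as_matrix() if np.size(tr)==3 else np.array(tr); T[:3,3]=tp
        return T@np.array(c['T_tool_cam'])
    T=np.eye(4); o=np.array(c['orientation'])
    T[:3,:3]=o if o.shape==(3,3) else R.from_euler('xyz',o).as_matrix(); T[:3,3]=c['position']; return T
def ray(c,T,rc):
    K=np.array(c['camera_matrix']); d=c.get('distortion')
    d=None if d is None else np.array(d,float)
    u=cv2.undistortPoints(np.array([[[rc[1],rc[0]]]],float),K,d)[0,0]
    return T[:3,3],T[:3,:3]@np.array([u[0],-u[1],-1.])
def at_z(c,T,rc,z):
    o,d=ray(c,T,rc); return o+d*(z-o[2])/d[2]
def depth_pt(c,T,rc):
    o,d=ray(c,T,rc); r,k=int(round(rc[0])),int(round(rc[1])); w=c['z_map'][max(r-1,0):r+2,max(k-1,0):k+2]; w=w[w>0]
    return o+d*np.median(w) if w.size else None
def save(c,n,crop=None,f=1):
    im=c['image'][:,:,::-1]
    if crop: im=im[crop[0]:crop[1],crop[2]:crop[3]]
    cv2.imwrite('pics/'+n,cv2.resize(im,None,fx=f,fy=f,interpolation=cv2.INTER_CUBIC))
E
python3 - <<'E'
from h import *
np.set_printoptions(precision=4,suppress=True)
for n in ['scene','top']:
    c=read_camera(n); save(c,n+'.png'); T=pose(c)
    print(n,[k for k in c],c['position'],c['orientation'],c['camera_matrix'])
    for q in ['mould','spare_half','pocket','carriage_knob','lever_grip','nozzle_tip','lever_pivot','press']:
        for m in mark_of(c,q)[:3]: print(q,round(m['score'],2),np.round(m['location'],1),depth_pt(c,T,m['location']))
print(read_time_s(),read_tcp_rot())
E
```

```text
pics
scene ['image', 'z_map', 'camera_matrix', 'position', 'orientation', 'shot'] [ 1.4348 -0.184   1.1175] [ 0.8347 -0.0203  1.3817] [[568.6682   0.     309.8599]
 [  0.     568.6682 239.5866]
 [  0.       0.       1.    ]]
mould 0.98 [256.8 140.4] [ 0.261  -0.4049  0.0387]
mould 0.95 [277.6 172.9] [ 0.3284 -0.323   0.0122]
mould 0.76 [302.8 143.1] [ 0.4109 -0.3979  0.0173]
spare_half 0.8 [280.4 416.3] [0.4567 0.316  0.0207]
carriage_knob 0.83 [269. 329.] [0.4523 0.0742 0.1004]
carriage_knob 0.36 [396.8 175.6] [ 0.7276 -0.3166  0.0556]
lever_grip 0.84 [279.8 249.4] [ 0.6641 -0.1394  0.3167]
nozzle_tip 0.73 [282.2 248.8] [ 0.6663 -0.141   0.3125]
lever_pivot 0.74 [293.1 383.1] [0.6921 0.1284 0.2591]
press 0.66 [361.6 342.9] [0.6899 0.0579 0.0385]
top ['image', 'z_map', 'camera_matrix', 'position', 'orientation', 'shot'] [0.3199 0.0395 1.4767] [ 0.1147  0.0005 -1.55  ] [[497.0018   0.     323.9241]
 [  0.     497.0018 240.4812]
 [  0.       0.       1.    ]]
mould 0.88 [335.9 479.7] [ 0.2216 -0.4038  0.0451]
mould 0.83 [279.7 472.6] [ 0.3802 -0.385   0.0478]
mould 0.61 [256.4 427.7] [ 0.4449 -0.2574  0.0432]
spare_half 0.86 [257.3 227.4] [0.4319 0.3259 0.0222]
spare_half 0.42 [215.6 254.3] [0.5587 0.2528 0.0139]
pocket 0.87 [219.3 316.1] [0.5443 0.0675 0.0585]
carriage_knob 0.72 [250.1 311.7] [0.4506 0.0769 0.1024]
lever_grip 0.79 [162.3 402.7] [ 0.6454 -0.1415  0.3178]
nozzle_tip 0.65 [196.3 221.7] [0.5908 0.3267 0.1345]
lever_pivot 0.98 [158.3 291.7] [0.6667 0.1284 0.2582]
press 0.73 [182.2 316.3] [0.6198 0.0663 0.2023]
0.9 [-3.1415 -0.      0.4218]
```

View pics/scene.png

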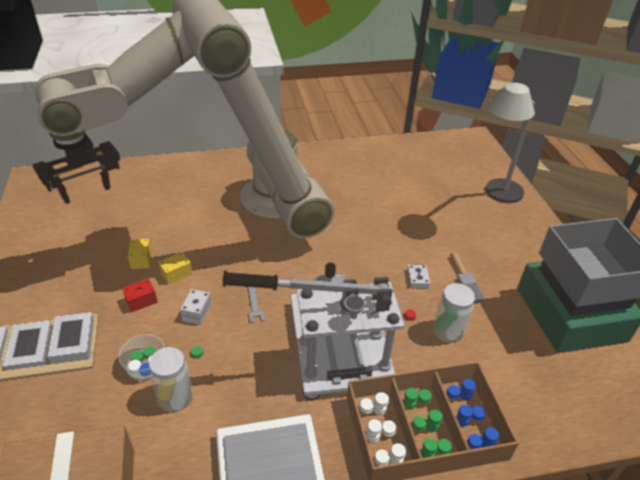

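View pics/top.png

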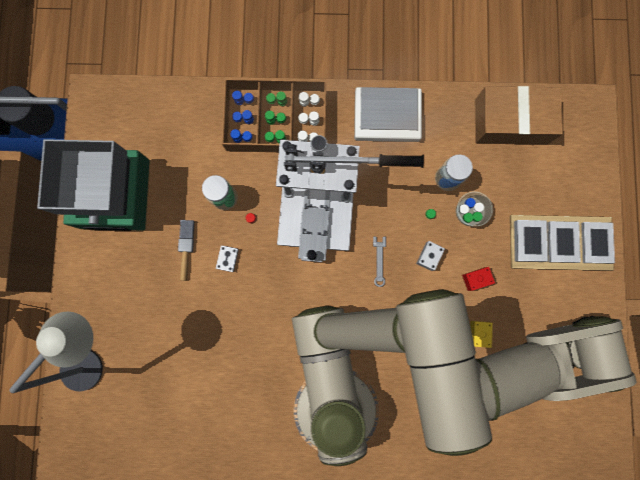

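The top view shows four mould-shaped blocks:
- Bare aluminium at [256,430], about 45 mm high with a hole in the middle. This fits the mould.
- Bare aluminium at [258,227], about 22 mm high. This is the spare half.
- Red at [279,480] and yellow at [335,482]. Neither is meant.

The press's carriage knob is at [253,312] and the lever grip at [160,402]. I'll confirm the mould with a wrist crop.

Run:
```python
from h import *
np.set_printoptions(precision=4,suppress=True)
def look(name,p,yaw,qs):
    goto(p,[np.pi,0,yaw]); pause(.2)
    tp,tr=read_tcp_pos(),read_tcp_rot(); c=read_camera('wrist'); T=pose(c,tp,tr); save(c,name+'.png')
    np.savez(name+'.npz',im=c['image'],z=c['z_map'],K=c['camera_matrix'],T=T)
    print(name,tp,'cam',T[:3,3],'axis',-T[:3,2])
    for q,z in qs:
        for m in mark_of(c,q)[:3]: print(' ',q,round(m['score'],2),np.round(m['location'],1),'depth',depth_pt(c,T,m['location']),'z=',z,at_z(c,T,m['location'],z)[:2])
    return c,T
c,T=look('w1',[0.40,-0.26,0.30],0,[('mould',0.0)])
for m in regions_of(c,'mould')[:3]:
    rg=m['region']; rr,cc=np.nonzero(rg); P=np.array([depth_pt(c,T,(r,k)) if c['z_map'][r,k]>0 else [0,0,0] for r,k in zip(rr,cc)])
    t=P[(P[:,2]>.038)&(P[:,2]<.052)]
    if len(t)>50: print(m['score'],m['location'],len(t),t[:,2].mean(),cv2.minAreaRect(t[:,:2].astype(np.float32)*1000))
look('w2',[0.42,0.07,0.36],0,[('pocket',.057),('carriage_knob',.103),('press',0),('lever_grip',.306),('nozzle_tip',.122)])
print(read_time_s())
a=cv2.imread('pics/w1.png'); b=cv2.imread('pics/w2.png'); cv2.imwrite('pics/w12.png',cv2.resize(np.hstack([a,b]),(800,300)))
```

```text
w1 [ 0.3997 -0.2607  0.2997] cam [ 0.4687 -0.2607  0.4455] axis [-0.269   0.0008 -0.9631]
  mould 0.97 [275.8 364.8] depth [ 0.3209 -0.3107  0.0449] z= 0.0 [ 0.3044 -0.3164]
  mould 0.96 [152.6 324.2] depth [ 0.449  -0.2671  0.0391] z= 0.0 [ 0.4471 -0.2677]
  mould 0.9 [207.4 447.4] depth [ 0.3947 -0.3927  0.0441] z= 0.0 [ 0.3865 -0.4072]
0.91 [210.8, 456.0] 3443 0.0443219913478667 ((386.2535705566406, -405.83123779296875), (50.73708724975586, 70.93391418457031), 19.03220558166504)
0.88 [287.5, 364.9] 2904 0.044225833046536184 ((300.7391357421875, -315.5553894042969), (51.41400146484375, 70.12836456298828), 24.031892776489258)
0.86 [345.8, 423.2] 129 0.04348144637092404 ((231.69772338867188, -387.10833740234375), (21.86406135559082, 12.998262405395508), 21.700119018554688)
w2 [0.4202 0.0693 0.3597] cam [0.4893 0.0694 0.5056] axis [-0.2691  0.0004 -0.9631]
  pocket 0.69 [ 77.4 313.1] depth [0.5443 0.074  0.0568] z= 0.057 [0.5443 0.074 ]
  carriage_knob 0.83 [185.3 306. ] depth [0.4376 0.0811 0.1027] z= 0.103 [0.4376 0.0811]
  press 0.73 [18.9 71.7] depth [0.5979 0.3137 0.0636] z= 0 [0.6135 0.3489]
  nozzle_tip 0.22 [164.8   9.2] depth [0.4518 0.439  0.0199] z= 0.122 [0.4597 0.3613]
4.1833
```

View pics/w12.png

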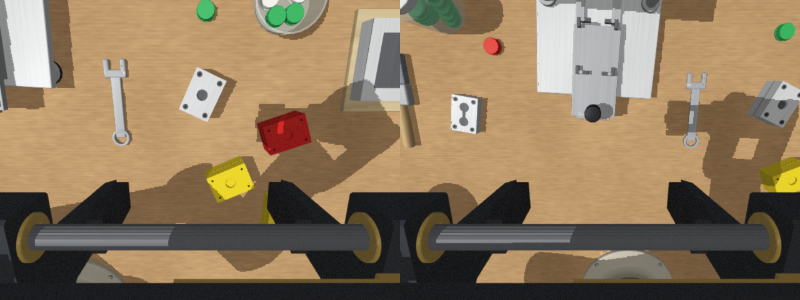

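The wrist view confirms the mould: grey block at [152,324] with a round hole in the middle, four screws, and a hole-floor depth reading of 39 mm. In the second view the knob is at [185,306] and the pocket at [77,313]; the spare plate with two marks is on the left. Next I'll fit the rectangles precisely.

Run:
```python
from h import *
np.set_printoptions(precision=4,suppress=True)
def cloud(n):
    d=np.load(n+'.npz'); K,T,z=d['K'],d['T'],d['z']; v,u=np.mgrid[0:480,0:640]
    P=np.stack([(u-K[0,2])/K[0,0]*z,-(v-K[1,2])/K[1,1]*z,-z],-1)@T[:3,:3].T+T[:3,3]; P[z<=0]=np.nan; return P,d['im']
def comp(m,xy,P):
    n,l=cv2.connectedComponents(m.astype(np.uint8)); best=None
    for i in range(1,n):
        Q=P[l==i]
        if len(Q)>150: yield len(Q),Q
P,im=cloud('w1')
near=np.hypot(P[...,0]-.448,P[...,1]+.267)<.07
for n,Q in comp(near&(P[...,2]>.036)&(P[...,2]<.052),0,P): print('mould',n,np.median(Q[:,2]),cv2.minAreaRect(Q[:,:2].astype(np.float32)*1000))
P,im=cloud('w2'); Z=P[...,2]; roi=(abs(P[...,1]-.07)<.2)&(P[...,0]>.35)
for lo,hi in [(.03,.045),(.05,.063),(.098,.108)]:
    for n,Q in comp(roi&(Z>lo)&(Z<hi),0,P): print(lo,n,np.median(Q[:,2]),Q.min(0),Q.max(0),cv2.minAreaRect(Q[:,:2].astype(np.float32)*1000))
# side edges of carriage plate & base: fit y(x)
for lo,hi,hw in [(.05,.063,.06),(.03,.045,.12)]:
    m=roi&(Z>lo)&(Z<hi)&(abs(P[...,1]-.075)<hw); L=[];Rr=[]
    for r in range(480):
        k=np.nonzero(m[r])[0]
        if len(k)>40: L.append(P[r,k[0]]);Rr.append(P[r,k[-1]])
    L,Rr=np.array(L),np.array(Rr)
    for E in (L,Rr):
        s=np.polyfit(E[:,0],E[:,1],1); e=E[:,1]-np.polyval(s,E[:,0]); g=abs(e)<.003; s=np.polyfit(E[g,0],E[g,1],1); print(lo,'edge slope',s,g.sum(),len(g))
```

```text
mould 3718 0.04480534883545023 ((449.805908203125, -266.0054626464844), (50.05878448486328, 70.09507751464844), 65.2608871459961)
0.03 8620 0.036957548634826975 [0.4694 0.1073 0.0334] [0.6222 0.1823 0.0448] ((547.2466430664062, 144.2027587890625), (68.0099105834961, 153.34182739257812), 86.73506927490234)
0.03 1593 0.03701989484232826 [0.5827 0.0458 0.0345] [0.6221 0.0938 0.0448] ((602.9581909179688, 69.766845703125), (47.7745246887207, 39.163658142089844), 88.12053680419922)
0.03 8823 0.036936163892718865 [ 0.4613 -0.0362  0.0339] [0.6219 0.037  0.045 ] ((542.9424438476562, 1.5665359497070312), (67.37849426269531, 161.67340087890625), 86.93399810791016)
0.05 9899 0.056900927304021964 [0.4237 0.0327 0.0528] [0.5821 0.1184 0.0629] ((502.59600830078125, 75.69607543945312), (78.11418914794922, 155.22694396972656), 86.57070922851562)
0.098 578 0.1024907045755008 [0.4272 0.066  0.0984] [0.4537 0.0924 0.1046] ((440.4737548828125, 79.16168975830078), (26.374799728393555, 26.389020919799805), 89.43900299072266)
0.05 edge slope [-0.0597  0.1442] 140 140
0.05 edge slope [-0.0593  0.0671] 138 140
0.03 edge slope [-0.021   0.1876] 34 156
0.03 edge slope [-0.0588  0.0009] 156 156
```

```bash
cat >> h.py <<'E'
def cloud(c,T):
    K,z=np.array(c['camera_matrix']),c['z_map']; v,u=np.mgrid[0:480,0:640]
    P=np.stack([(u-K[0,2])/K[0,0]*z,-(v-K[1,2])/K[1,1]*z,-z],-1)@T[:3,:3].T+T[:3,3]; P[z<=0]=np.nan; return P
def rect(P,xy,rad,lo,hi):
    m=(np.hypot(P[...,0]-xy[0],P[...,1]-xy[1])<rad)&(P[...,2]>lo)&(P[...,2]<hi); Q=P[m]
    return m.sum(),np.median(Q[:,2]),cv2.minAreaRect(Q[:,:2].astype(np.float32)*1000)
def shot():
    tp,tr=read_tcp_pos(),read_tcp_rot(); c=read_camera('wrist'); return c,pose(c,tp,tr)
E
python3 - <<'E'
from h import *
np.set_printoptions(precision=4,suppress=True)
goto([0.55,0.07,0.36],[np.pi,0,np.pi-.06]); pause(.2)
c,T=shot(); P=cloud(c,T); save(c,'w3.png',(120,480,130,510),2) ; save(c,'w3.png')
print('knob',rect(P,(.4405,.0793),.03,.098,.108))
for m in mark_of(c,'pocket')[:2]: print(m['score'],m['location'],at_z(c,T,m['location'],.057))
# locator tops (69 mm) as components
m=(abs(P[...,2]-.069)<.004)&(np.hypot(P[...,0]-.545,P[...,1]-.073)<.075)
n,l,s,ce=cv2.connectedComponentsWithStats(m.astype(np.uint8))
e=np.array([np.cos(-.0593),np.sin(-.0593)])
for i in range(1,n):
    if s[i,4]>15:
        Q=P[l==i]; d=Q[:,:2]-[.5453,.0731]; X=d@e; Y=d@[-e[1],e[0]]
        print('loc',s[i,4],ce[i],np.percentile(X,[3,97])*1000,np.percentile(Y,[3,97])*1000)
print('axis pt',read_joints())
goto([0.50,-0.26,0.28],[np.pi,0,np.pi-.43]); pause(.2)
c,T=shot(); P=cloud(c,T); print('mould',rect(P,(.4498,-.266),.07,.036,.052)); save(c,'w4.png')
a=cv2.imread('pics/w3.png'); b=cv2.imread('pics/w4.png'); cv2.imwrite('pics/w34.png',cv2.resize(np.hstack([a,b]),(800,300)))
print(read_time_s())
E
```

```text
knob (np.int64(697), np.float64(0.10252379423042751), ((440.1651916503906, 79.27098846435547), (26.724811553955078, 27.071128845214844), 86.78955078125))
0.9 [192.3, 319.7] [0.5468 0.073  0.057 ]
loc 142 [297.2394 157.    ] [-42.4628 -30.0347] [-32.0417 -11.8319]
loc 149 [342.7852 157.0336] [-42.4388 -29.8264] [12.4459 32.5156]
loc 152 [298.625  225.9868] [29.2745 42.4566] [-32.316  -12.0492]
loc 159 [341.1887 225.8239] [29.2664 42.4619] [11.6536 32.886 ]
axis pt [-0.087   0.3362  1.023  -0.      1.7823 -1.5977]
mould (np.int64(4012), np.float64(0.04486724250567775), ((449.669677734375, -266.38299560546875), (49.49161148071289, 69.29804992675781), 65.4552001953125))
8.6083
```

View pics/w34.png

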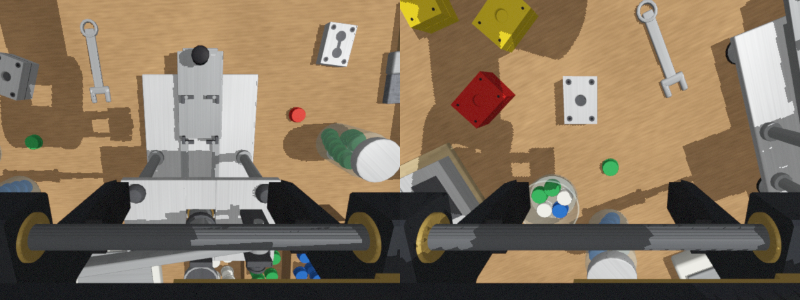

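The pictures agree. The two opposite wrist views match within 0.4 mm: mould at (449.7, -266.2) mm, pocket at (545.3, 73.2) mm, with the locators symmetric about it. Next, pick and place.

Run:
```python
from h import *
np.set_printoptions(precision=4,suppress=True)
M=[.4497,-.2662]; PK=[.5453,.0732]; o1=[np.pi,0,np.pi-.430]; o2=[np.pi,0,np.pi-.0593]
goto(M+[.12],o1); move_straight(M+[.015],.12); move_gripper(0.0,25); print(read_gripper_width(),read_finger_force(),read_tcp_pos())
move_straight(M+[.2],.2); print(read_gripper_width(),read_ft_force())
goto(PK+[.2],o2); move_straight(PK+[.095],.15); pause(.2); print(read_tcp_pos(),read_tcp_rot())
g=move_straight(PK+[.0725],.03,guard=6); print(g,read_tcp_pos(),read_ft_force(),read_time_s())
c,T=shot(); save(c,'w5.png',(60,420,120,520),1.5)
```

```text
0.5620244135560444 24.99993638601154 [ 0.4497 -0.2662  0.0151]
0.5668182599596079 [ 0.5259 -0.2266 -4.4501]
[0.5457 0.0732 0.0958] [3.1416 0.0016 3.0822]
False [0.5454 0.0732 0.0726] [-0.5841 -0.2085 -3.7643] 15.35
```

View pics/w5.png

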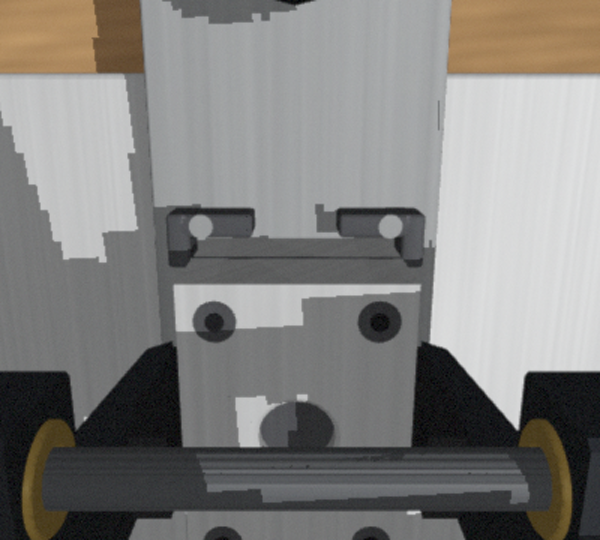

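The mould sits between the locators: locators at about [240,170–425] in the crop, near edge parallel to them, and no contact force on the way down. I'll release it, retreat and check.

Run:
```python
from h import *
np.set_printoptions(precision=4,suppress=True)
PK=[.5453,.0732]; yaw=-.0593; e=np.array([np.cos(yaw),np.sin(yaw)])
move_straight(PK+[.0718],.02,guard=5); move_gripper(.8); pause(.4); print(read_ft_force())
move_straight(PK+[.36],.25); pause(.2)
c,T=shot(); P=cloud(c,T); print('mould in pocket',rect(P,PK,.05,.094,.108))
move_gripper(0,10)
kn=np.array([.4403,.0793]); B=kn-.045*e
goto([*B,.2],[np.pi,0,np.pi+yaw]); move_straight([*B,.078],.15); pause(.2); print(read_tcp_pos(),read_ft_force())
g=move_straight([*(B+.035*e),.078],.05,guard=1.2); print('touch',g,(read_tcp_pos()[:2]-kn)@e,read_ft_force(),read_time_s())
```

```text
[-0.5147 -0.1525 -0.2652]
mould in pocket (np.int64(3363), np.float64(0.10188666117014666), ((545.71630859375, 73.39207458496094), (49.98514938354492, 70.17526245117188), 86.3037338256836))
[0.3957 0.082  0.0786] [ 0.0434 -0.218   0.7508]
touch True -0.02185029203147874 [ 0.487   0.0414 -0.6907] 21.7167
```

Run:
```python
from h import *
np.set_printoptions(precision=4,suppress=True)
yaw=-.0593; e=np.array([np.cos(yaw),np.sin(yaw)]); kn=np.array([.4403,.0793]); n=np.array([-e[1],e[0]])
S=kn-.0225*e
g=move_straight([*(S+.118*e),.078],.07,guard=15); print(g,(read_tcp_pos()[:2]-S)@e,read_ft_force())
g=move_straight([*(S+.132*e),.078],.03,guard=10); pause(.3); print('home',g,(read_tcp_pos()[:2]-S)@e,(read_tcp_pos()[:2]-S)@n,read_ft_force(),read_time_s())
```

```text
False 0.11806866776840269 [-0.5877  0.3371 -0.5784]
home True 0.12004395018339163 1.101696467294523e-05 [-0.0541 -0.3094  0.9226] 24.15
```

Run:
```python
from h import *
np.set_printoptions(precision=4,suppress=True)
yaw=-.0593; e=np.array([np.cos(yaw),np.sin(yaw)]); kn=np.array([.4403,.0793]); S=kn-.0225*e
for i in range(3):
    g=move_straight([*(S+.133*e),.078],.02,guard=12); print(g,(read_tcp_pos()[:2]-S)@e,read_ft_force()); pause(.2); print((read_tcp_pos()[:2]-S)@e,read_ft_force(),read_time_s())
    if abs(read_ft_force()[0])>6: break
save(read_camera('scene'),'s2.png',(220,420,200,460),3)
c=read_camera('top'); T=pose(c)
for m in mark_of(c,'carriage_knob')[:1]: print(m['score'],at_z(c,T,m['location'],.103), kn+.125*e)
```

```text
True 0.12039109030116338 [-0.1797 -0.4208  0.7925]
0.12026610190108258 [ 0.2926 -0.3412  0.2418] 24.6583
True 0.1202610803679812 [-0.2409 -0.5456  0.1445]
0.12021547326418397 [0.021  0.6401 0.3515] 25.1583
True 0.12010809554729521 [ 0.1141 -0.4327  0.7062]
0.12004346619321014 [-0.2405 -0.0825 -0.0921] 25.6667
```

View pics/s2.png

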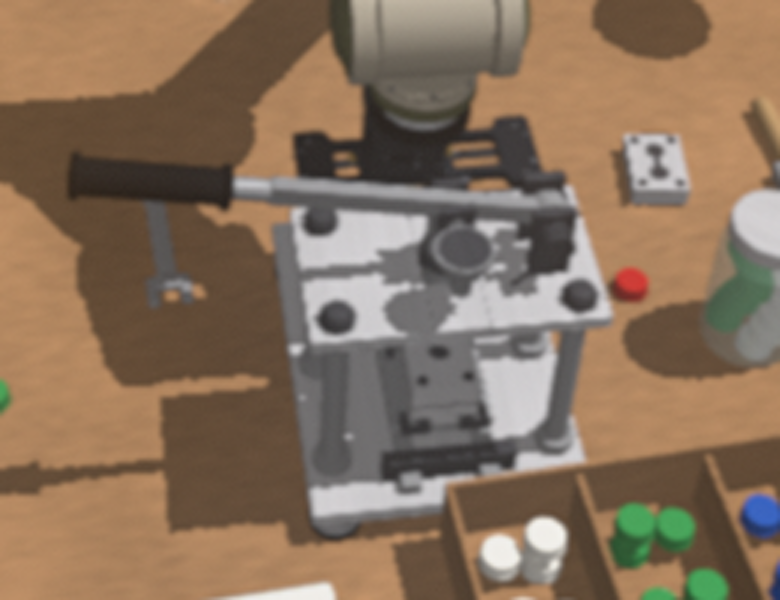

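The carriage stops firmly at 0.120 m of fingertip travel. Because the arm hides the knob, I'll back off and measure where it is.

Run:
```python
from h import *
np.set_printoptions(precision=4,suppress=True)
yaw=-.0593; e=np.array([np.cos(yaw),np.sin(yaw)]); kn=np.array([.4403,.0793]); S=kn-.0225*e
move_straight([*(S+.085*e),.078],.15); move_straight([*(S+.07*e),.34],.3)
goto([.45,.07,.34],[np.pi,0,yaw]); pause(.2)
c,T=shot(); P=cloud(c,T); k=kn+.125*e
q=rect(P,k,.035,.098,.106); print(k,q,(np.array(q[2][0])/1000-kn)@e)
m=(np.hypot(*(P[...,:2]-(k+.09*e)).transpose(2,0,1))<.06)&(abs(P[...,2]-.102)<.005); Q=P[m]
if len(Q): print('mould front edge',np.percentile((Q[:,:2]-[.5453,.0732])@e,[1,50]), 'expected',.125-.035)
print(read_time_s()); save(c,'w6.png')
```

```text
[0.5651 0.0719] (np.int64(774), np.float64(0.10255666663735849), ((561.1475219726562, 72.3272705078125), (27.118505477905273, 27.027036666870117), 86.11172485351562)) 0.12104834524604063
30.1083
```

View pics/w6.png

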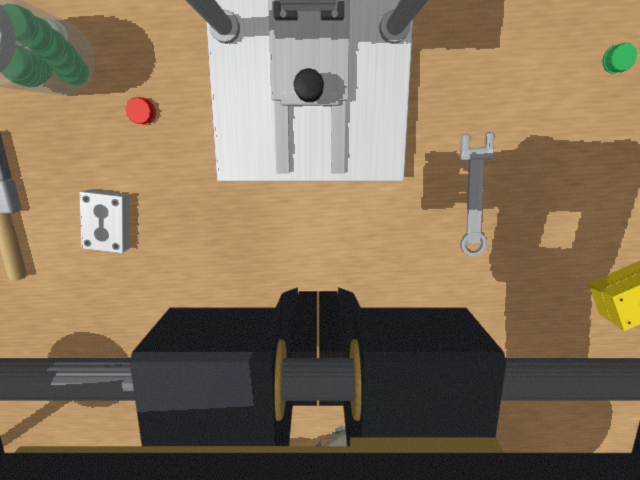

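The knob at [85,308] has moved 121 mm. The start position may not have been exactly 0, so I'll check it against the base's front edge (knob should be 95 mm behind it when home) and column positions.

Run:
```python
from h import *
np.set_printoptions(precision=4,suppress=True)
yaw=-.0593; e=np.array([np.cos(yaw),np.sin(yaw)]); nn=np.array([-e[1],e[0]])
def edge(P):
    m=(abs(P[...,2]-.037)<.003)&(abs(P[...,:2]@nn-.105)<.103)&(P[...,0]>.44); f=[];Y=[]
    for k in range(640):
        r=np.nonzero(m[:,k])[0]
        if len(r)>8: f.append(P[r[-1],k,:2]@e);Y.append(P[r[-1],k,:2]@nn)
    f=np.array(f); return np.percentile(f,[10,25,50,75,90]),min(Y),max(Y),len(f)
d=np.load('w2.npz'); c0={'camera_matrix':d['K'],'z_map':d['z']}; P0=cloud(c0,d['T'])
c,T=shot(); P1=cloud(c,T)
for P,k in ((P0,(.4403,.0793)),(P1,(.5611,.0723))):
    ed=edge(P); kk=np.array(rect(P,k,.03,.098,.106)[2][0])/1000; print('edge',ed,'knob',kk@e,kk@nn,'travel',kk@e-ed[0][2]+.030)
# columns below the plate
m=(P1[...,2]>.06)&(P1[...,2]<.13)&(abs(abs(P1[...,:2]@nn-.1045)-.085)<.02)&(P1[...,:2]@e>.58)
Q=P1[m][:,:2]
if len(Q):
    for s in (-1,1):
        q=Q[((Q@nn-.1045)*s)>0]; print('col',s,len(q),np.percentile(q@e,[1,5,50]),np.percentile(q@nn,[2,98]))
print(read_time_s())
```

```text
edge (array([0.4613, 0.4616, 0.4621, 0.5787, 0.5793]), np.float64(0.0020011377220297655), np.float64(0.20794273291926785), 178) knob 0.4350079835775818 0.10512733274329635 travel 0.0029235286781094383
edge (array([0.4611, 0.4612, 0.4613, 0.4614, 0.4634]), np.float64(0.0020669787242481676), np.float64(0.20798709971814372), 178) knob 0.5559873098298174 0.10524345960690935 travel 0.12470764495669803
col -1 531 [0.6068 0.607  0.609 ] [0.0152 0.0294]
col 1 571 [0.6068 0.6069 0.6094] [0.1813 0.195 ]
30.1583
```

Referenced to the columns, nozzle axis − knob = 104.8 mm, so the carriage is home at about 0.125 m; it had started about 4 mm in. Next I'll locate the grip and press the lever.

Run:
```python
from h import *
np.set_printoptions(precision=4,suppress=True)
yaw=-.0593; e=np.array([np.cos(yaw),np.sin(yaw)]); nn=np.array([-e[1],e[0]]); A=.6609*e+.1052*nn
for cam in ('top','scene'):
    c=read_camera(cam); T=pose(c); P=cloud(c,T); X=(P[...,:2]-A)@e; Y=(P[...,:2]-A)@nn
    m=(P[...,2]>.28)&(P[...,2]<.345)&(abs(X)<.04)&(Y<-.15)&(Y>-.27)
    print(cam,m.sum(),'x',np.percentile(X[m],[3,50,97]),'y',np.percentile(Y[m],[2,98]),'z',np.percentile(P[m][:,2],[50,97]))
G=A-.205*nn; o=[np.pi,0,np.pi/2+yaw]; print(A,G,ik([*G,.40],o),ik([*G,.19],o))
```

```text
top 496 x [-0.0143 -0.0046  0.01  ] y [-0.2537 -0.1517] z [0.3159 0.3311]
scene 742 x [-0.0058  0.0099  0.016 ] y [-0.2553 -0.1532] z [0.3134 0.3296]
[0.666  0.0658] [ 0.6538 -0.1388] [-0.3859  0.5927  0.4873  0.      2.0616 -0.3266] [-0.3859  0.6257  1.0096  0.      1.5063 -0.3266]
```

Run:
```python
from h import *
np.set_printoptions(precision=4,suppress=True)
G=[.6538,-.1388]; o=[np.pi,0,np.pi/2-.0593]
goto([*G,.40],o); pause(.2); f0=read_ft_force(); print(read_tcp_pos(),f0)
print(move_straight([*G,.335],.1,guard=8),move_straight([*G,.225],.06,guard=20),read_tcp_pos(),read_ft_force()-f0)
z=.222
while z>.186:
    g=move_straight([*G,z],.03,guard=25); pause(.1); f=read_ft_force()-f0; p=read_tcp_pos(); print(round(z,4),p,f)
    if g or f[2]>17: break
    z-=.003 if z>.203 else .0015
print(read_time_s())
```

```text
[ 0.6537 -0.1384  0.4003] [-0.2221  0.7576 -0.7031]
False False [ 0.6538 -0.1385  0.2255] [0.1533 0.6964 6.3256]
0.222 [ 0.6539 -0.1384  0.2225] [-0.4757  1.4955  6.9107]
0.219 [ 0.654  -0.1383  0.2197] [-1.2359  2.7109  7.1031]
0.216 [ 0.654  -0.1382  0.2168] [-0.5743  1.658   7.958 ]
0.213 [ 0.6541 -0.1381  0.214 ] [-0.8657  2.9537  9.1119]
0.21 [ 0.6542 -0.138   0.2112] [0.0479 2.8654 9.1684]
0.207 [ 0.6543 -0.138   0.2083] [-0.5067  4.0415 10.0603]
0.204 [ 0.6544 -0.1379  0.2055] [-0.2672  3.7523 10.6338]
0.201 [ 0.6544 -0.1379  0.2027] [ 0.2251  3.9422 11.2718]
0.1995 [ 0.6545 -0.1379  0.2013] [-0.5791  4.9629 11.7566]
0.198 [ 0.6545 -0.1378  0.1998] [-1.1577  4.9093 13.1974]
0.1965 [ 0.6545 -0.1379  0.1984] [-0.107   4.2583 11.7105]
0.195 [ 0.6545 -0.1378  0.197 ] [-0.1338  4.0921 12.7171]
0.1935 [ 0.6546 -0.1378  0.1961] [-0.5188  5.0443 16.1212]
0.192 [ 0.6546 -0.1377  0.1956] [-2.6916  6.0827 21.1097]
39.7667
```

Run:
```python
from h import *
pause(.5); print(read_ft_force(),read_tcp_pos()); save(read_camera('scene'),'s3.png',(220,420,200,460),3)
```

```text
[-3.75414976  6.34494137 19.95090026] [ 0.65465282 -0.13772125  0.19561193]
```

View pics/s3.png

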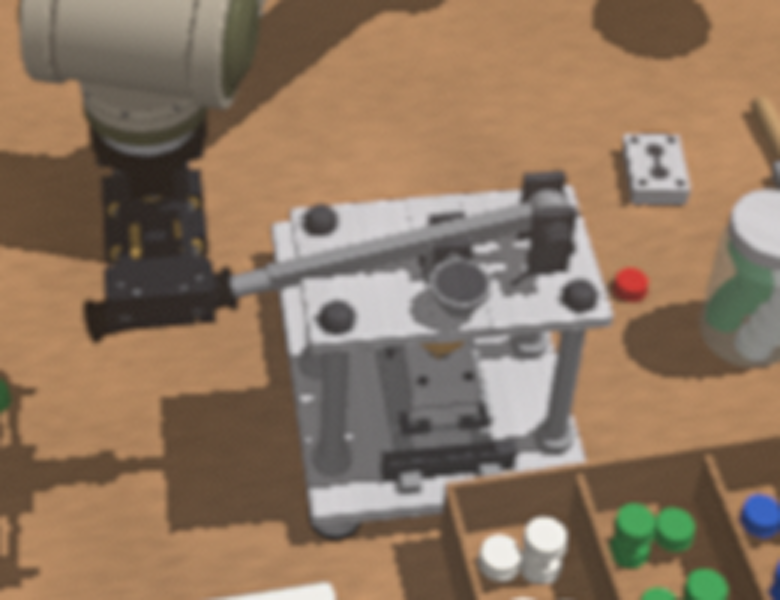

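The lever is fully down under the fingers (grip at [310,160]), and the brass nozzle at [348,440] is in the sprue hole of the seated mould. The push holds steady at 20 N, so I'm handing in.

```bash
python3 -c "
from bench import *
print(sign_off())"
```

```text
the job is handed in; nothing more can be done
None
```

I handed the job in after about 40 s of robot time: the mould is seated and released in the pocket, the carriage is home, and the lever is held on its stop with about 20 N; the hand-in call gave no verdict.

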